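Check a hand lamp with the light-meter probe

ROBOT

A 6-joint arm with a two-finger parallel gripper is mounted at the origin on a cart in front of the work surface, level with it; the furniture and walls round the work are solid. World frame = base frame: x ahead of the robot, y to its left, z up, the work surface at z = 0. Lengths are in mm, angles in rad, forces in N, time in s.
With the tool pointing down it reaches from about 275 to 825 mm from the base axis. Payload 5.2 kg.
Tool frame: the origin (TCP) lies midway between the tips of the shut fingers; the grasp point (between the pads) lies 19 mm behind it; z points along the fingers, y is the line along which they close (so a half turn about z gives the same grasp; the last joint's range is limited). The gripper opens to 93 mm and grips with 3 to 60 N. Pads are 15 mm wide; open, the fingers measure 128 mm over their backs; the gripper's body (75 mm by 188 mm) begins 65 mm behind the grasp point.
Start: joints at [-1.444, 0.259, 1.535, -0, 1.348, -0.203], TCP at [178.14, -520.357, 218.653] pointing down, gripper open.
Joint ranges: [-3.14, 3.14], [-0.91, 2.08], [0.19, 2.58], [-1.22, 4.36], [0.22, 2.71], [-3.12, 3.12]. Speed limits (rad/s): [2.57, 2.57, 3.14, 3.14, 3.14, 3.14].

INTERFACE

Orientations are given as a unit quaternion [w, x, y, z].
In Python, from workcell import r, eyes gives the robot as it stands.
- The arm moves only by the tool carry_out, never from a script. Its argument "deltas" is a list of rows, each an object with "slide": the shift along the tool's x, y, z in cm, a list of three; "turn": the turn, a rotation vector about the tool's x, y, z in degrees, a list of three; "claw": the opening, from 0 (shut) to 1 (fully open). In form: [{"slide": [tx, ty, tz], "turn": [rx, ry, rz], "claw": claw}, ...]. A call has exactly 5 rows; each row is the pose to reach, as a shift and turn from the pose commanded when the call began, along the tool's axes at that moment; what a row does not reach only later rows make up. A row lasts 1/8 s, in which the tool goes at most 62.5 mm and 10.7 degrees, less where a joint would pass 70% of its speed; a pose out of reach is approached as far as the arm can. A call with a gripper value outside its range is refused whole. The fingers move at their own pace and stop on an object; the grip force is fixed at half the most. Time passes only in rows, so rows that repeat a pose let the fingers close, or fill a call up. It gives the time, the measured TCP pose, the force, the opening and the grip force at its end, in the units of the state.
- r.sense(): the state, without advancing time (a new reading comes with each control period).
- eyes.get_image(name): name is "scene" or "side" or "wrist"; returns the picture (480x640x3 uint8, blue, green, red); there is no depth.
- eyes.camera_params(name): a dict with "mtx" (3x3 intrinsics, pixels), "rvec" (rotation vector, rad) and "tvec" (3), from world to camera coordinates, as OpenCV has them. Camera axes: x right, y down, z forward; pixel columns grow to the right and rows downward; lengths in mm; the calibration is good to about 2 mm. The wrist camera is an equidistant fisheye: a pixel r from the principal point sees the ray r / f radians off the axis. A picture is of the moment at which its call begins: read the wrist's pose just before it. camera_params takes no time and is no camera call; for the wrist camera it gives the pose at the moment of the call.
- r.hand_in(): hands the job in; it is judged then, once.
The state is a dict: "time_s": time; "joint_positions": joint angles; "qd": joint speeds; "joint_efforts": joint torques, N m; "ee_pos": TCP position; "tool_rot": TCP orientation; "force": force on the tool from outside, world axes, zero at the start; "wrist_torque": the same for the moment, N m; "grip_width": finger opening in mm; "gripper_force": force on a finger pad.
Only numpy, scipy, OpenCV 4.12 (cv2) and the standard library are available. Lean on these libraries where they do the work, as an engineer would, in place of code of your own. Each camera call takes 0.05 s, during which the arm holds its last target. There are 200 camera calls.

TASK

First push the white hand lamp along the table, without lifting it, until its round window lies centred under the hole of the blue guide ring. Then take the light-meter probe out of its holder by its square handle, lower it upright through the guide hole from above without touching the ring or the lamp, until its red depth mark is level with the top of the ring, and finish while still holding it there, still and centred in the hole. Leave the other things on the table where they are.

Things in the scene. Friction and masses are not known exactly. Their poses are not given: they have to be found in the camera images.
- stand: fixed guide stand. Origin on the table below the hole's centre, z up. Blue ring, 46 mm outside, vertical through hole 20 mm, at heights 80 to 92 mm; an arm 14 mm wide runs along -y to a post 100 mm from the hole (clamp and post to 106 mm high; foot 64 mm across, 12 mm high; clamp knob 32 mm out to the post's +x). The table under the ring is free. The lamp starts on its +y side.
- guide_hole (a point): centre of the guide hole at the top face of the blue ring, 92 mm above the table; the bore is 20 mm wide and 12 mm deep, vertical
- lamp: loose white hand lamp lying flat, 250 g. Origin on its underside below the window's centre, z up. Round head 60 mm across, 25 mm high, black 42 mm window on top; handle 28 mm wide, 22 mm high runs along the lamp's +y to a grey cross-piece (y = 96 to 110 mm, 64 mm wide along x, 24 mm high) whose flat end face is 110 mm from the window's centre
- lamp_window (a point): centre of the lamp's window, 26 mm above the lamp's underside
- lamp_tail (a point): middle of the flat end face of the lamp's tail, 110 mm from the window centre along the lamp's +y, 12 mm above the underside; push here
- holder: fixed white round probe holder, 42 mm across on a dark foot of 60 mm, 62 mm high, with a vertical hole of about 12 mm whose floor is 10 mm above the table. Origin under its centre
- probe: loose light-meter probe, 80 g, upright in the holder at first. Origin at the centre of its lower tip, z along it to the handle. Steel rod 10 mm thick up to 90 mm, black collar 15 mm thick to 96 mm, square white handle 18 x 18 mm (sides along its x and y) from 95 to 141 mm, green lamp on top to 144 mm. Lift it over 60 mm to leave the holder
- depth_mark (a point): middle of the red ring mark on the probe's rod, on its axis, 51 mm above the tip; when it is level with the ring's top the tip hangs 15 mm above the lamp's window
- red_polish: bystander: red nail polish bottle with black cap, 27x34x74 mm, origin under its centre
- blue_polish: bystander: blue nail polish bottle with light cap, 27x34x88 mm, origin under its centre
- black_pigment: bystander: small pigment jar with black lid, 32 mm across, 23 mm high, origin under its centre
- clear_pot: bystander: clear lidded pot, 69 mm across, 41 mm high, origin under its centre
- teal_clip: bystander: teal plastic clip, 16x54x17 mm, origin under its centre
- white_carton: bystander: small white carton, 46x44x46 mm, origin under its centre

How it is judged:
By the outcome, as a careful person would: the job done as asked, in the order asked, and still so for the second after the job is handed in, while the arm keeps its last pose, push and grip.
It also fails if it takes over 72 s, if anything falls off the work surface, if the arm or the gripper's body presses on something with over 40 N, if the wrist force passes 120 N, or if a joint passes its speed limit or range.

## Working session

There is one attempt and no reset: what is moved stays moved. The work goes in short steps, Python scripts to look and compute and a tool call to move; the robot and the scene stay as the last step left them, time stands still between calls to the robot, and variables do not carry over. Pictures are saved under pics/ and viewed, at most 10 in all, crops included, and the job is handed in when it is done.

Besides the shell and the picture viewer there is one more tool, called after "Call:" as name([rows], argument=value, ...), one row to a line, values as JSON. carry_out: Moves the arm, as the interface text tells. Its arguments: {"type":"object","properties":{"deltas":{"type":"array","items":{"type":"object","properties":{"slide":{"type":"array","items":{"type":"number"}},"turn":{"type":"array","items":{"type":"number"}},"claw":{"type":"number"}}}}},"required":["deltas"]}

```bash
ls; mkdir -p pics; python3 - <<'E'
from workcell import r, eyes
import cv2
s=r.sense(); print(s)
for n in("scene","side"):
    cv2.imwrite(f"pics/{n}0.png",eyes.get_image(n)); print(n,eyes.camera_params(n))
E
```

```text
pics
{'time_s': 0.0, 'joint_positions': array([-1.44381223e+00,  2.59351837e-01,  1.53607023e+00,  2.19659369e-05,
        1.34800297e+00, -2.02806585e-01]), 'qd': array([-0.00057031,  0.00050008,  0.00179533, -0.00098929,  0.00070358,
       -0.00054825]), 'joint_efforts': array([-1.87334547e-05, -4.37307465e+01, -2.84002519e+01,  7.20055075e-02,
        4.12181381e-02, -1.38065197e-04]), 'ee_pos': array([ 178.07096076, -519.80196741,  217.81811687]), 'tool_rot': array([-9.15128622e-04,  9.86435526e-01,  1.64146622e-01,  4.54272805e-05]), 'force': array([-0.07493834,  0.15726086,  0.45115017]), 'wrist_torque': array([-0.06132967,  0.06778637, -0.06683359]), 'gripper_force': 0.0, 'grip_width': 92.95048655171395}
scene {'mtx': array([[623.53353084,   0.        , 319.79494408],
       [  0.        , 623.53353084, 230.54750953],
       [  0.        ,   0.        ,   1.        ]]), 'rvec': array([ 0.70605956, -2.33751023,  1.45812851]), 'tvec': array([ 431.59775964,  233.54089053, 1288.56634157])}
side {'mtx': array([[528.55277904,   0.        , 323.95421227],
       [  0.        , 528.55277904, 236.18101199],
       [  0.        ,   0.        ,   1.        ]]), 'rvec': array([ 2.2860549 , -0.0233319 , -0.00807634]), 'tvec': array([-550.39577652,   26.66708664, 1374.63074044])}
```

View pics/scene0.png

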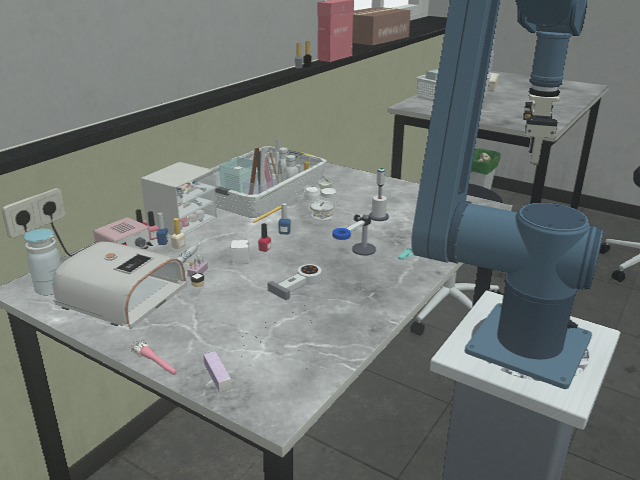

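View pics/side0.png

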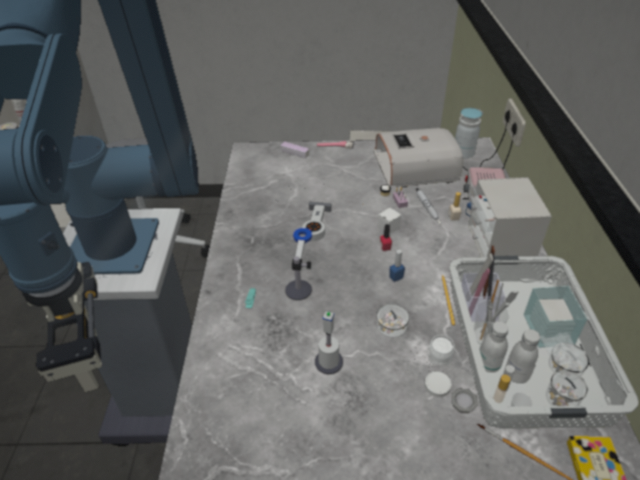

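The scene view shows the lamp window near (310,270), its tail near (278,290), the ring near (342,234) and the probe near (380,185). In the side view the ring is near (302,235), the lamp near (315,225) and the probe near (328,340). I'll enlarge both to measure.

```bash
cat > h.py <<'E'
import numpy as np, cv2
from workcell import r, eyes
def cam(n):
    p=eyes.camera_params(n); return p['mtx'],cv2.Rodrigues(p['rvec'])[0],p['tvec']
def onz(n,u,v,z):
    K,R,t=cam(n); d=R.T@np.linalg.inv(K)@[u,v,1]; c=-R.T@t
    return c+d*(z-c[2])/d[2]
def proj(n,P):
    K,R,t=cam(n); q=K@(R@np.array(P,float)+t); return q[:2]/q[2]
E
python3 - <<'E'
from h import *
a=cv2.imread('pics/scene0.png')[160:310,220:420]; cv2.imwrite('pics/sc.png',cv2.resize(a,None,fx=4,fy=4,interpolation=cv2.INTER_CUBIC))
a=cv2.imread('pics/side0.png')[190:380,230:430]; cv2.imwrite('pics/sd.png',cv2.resize(a,None,fx=3,fy=3,interpolation=cv2.INTER_CUBIC))
for n in('scene','side'):
    K,R,t=cam(n);print(n,-R.T@t)
print('lamp',onz('scene',310,270,26),onz('side',315,227,26),'ring',onz('scene',342,234,92),onz('side',302,235,92))
E
```

```text
scene [-212.59390398 1120.13488924  775.45009652]
side [  548.26251726 -1027.9892015    914.27716293]
lamp [519.617673    38.70828958  26.        ] [527.8804543   31.61111715  26.        ] ring [489.55124787 -56.7629663   92.        ] [498.40756458 -75.80563608  92.        ]
```

View pics/sc.png

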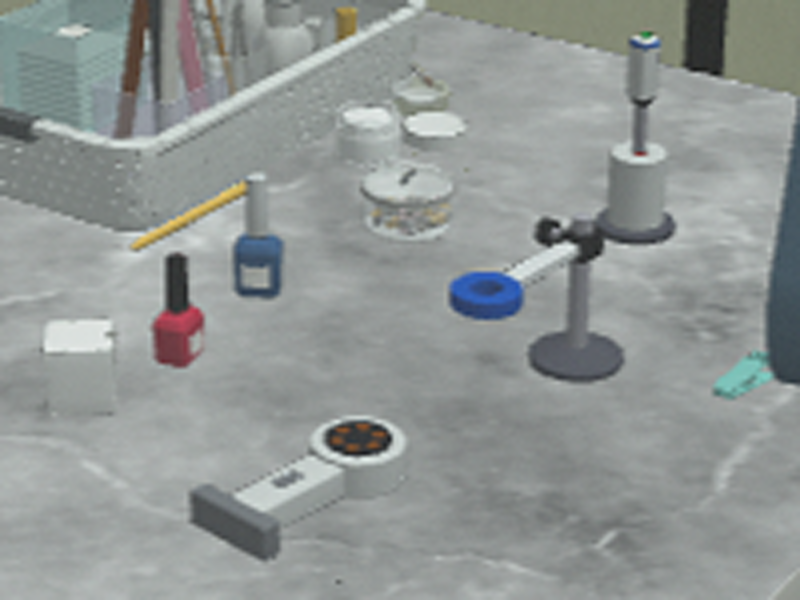

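View pics/sd.png

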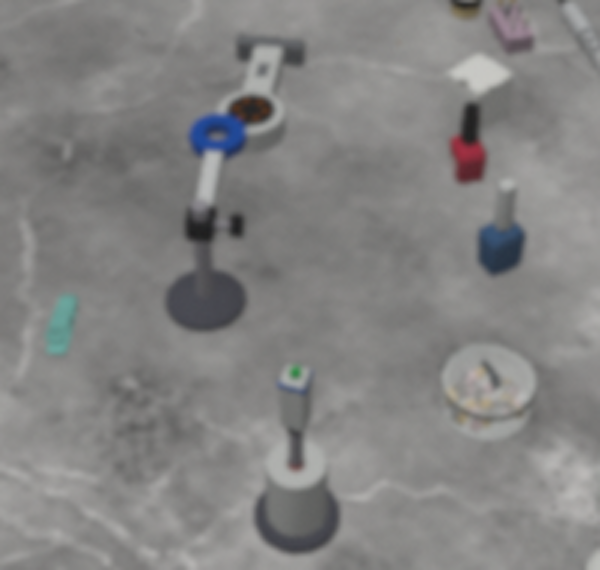

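```bash
python3 - <<'E'
from h import *
S=lambda x,y:(220+(x+.5)/4-.5,160+(y+.5)/4-.5)
D=lambda x,y:(230+(x+.5)/3-.5,190+(y+.5)/3-.5)
for nm,a,b,z in [('ring',(487,290),(219,133),92),('window',(359,437),(251,109),26),('probetop',(645,37),(295,372),154),('holdertop',(638,152),(296,464),62),('foot stand',(577,357),(205,300),12),('tailTop',(236,508),(271,43),24),('clamp',(582,232),(202,214),100)]:
    print(nm,onz('scene',*S(*a),z).round(1)[:2],onz('side',*D(*b),z).round(1)[:2])
for nm,b,z in [('tailTopL',(238,41),24),('tailTopR',(304,42),24),('tailface bot',(0,0),0)]: print(nm,onz('side',*D(*b),z).round(1))
for nm,a in [('tL',(190,489)),('tR',(279,532))]: print(nm,onz('scene',*S(*a),24).round(1))
for nm,b in [('handle top C',(295,377)),]: print(nm,onz('side',*D(*b),151))
E
```

```text
ring [496.2 -64.7] [499.9 -72.2]
window [523.9  35. ] [523.5  35.8]
probetop [ 550.5 -363.7] [ 554.8 -374.8]
holdertop [ 554.8 -371.1] [ 554.7 -375.4]
foot stand [ 478.8 -152.4] [ 487.6 -178. ]
tailTop [538.3 139.9] [541.8 132.4]
clamp [ 481.4 -156.5] [ 489.3 -173.5]
tailTopL [511.4 136.4  24. ]
tailTopR [572.2 133.   24. ]
tailface bot [276.1 241.4   0. ]
tL [573.2 137.9  24. ]
tR [502.6 147.2  24. ]
handle top C [ 554.7905469  -376.34800586  151.        ]
```

```bash
cat >> h.py <<'E'
from scipy.spatial.transform import Rotation as Ro
def pose():
    s=r.sense(); w,x,y,z=s['tool_rot']; return s,np.array(s['ee_pos']),Ro.from_quat([x,y,z,w])
def go(P,ang):
    """slide cm / turn deg to world P (mm), tool down with tool x at ang deg"""
    s,p,R=pose(); a=np.radians(ang)
    T=Ro.from_matrix(np.array([[np.cos(a),np.sin(a),0],[np.sin(a),-np.cos(a),0],[0,0,-1]]).T)
    d=R.inv().apply(np.array(P)-p)/10; t=(R.inv()*T).as_rotvec(degrees=True)
    x=R.as_matrix()[:,0]
    print('t',round(s['time_s'],2),'p',p.round(1),'xang',np.degrees(np.arctan2(x[1],x[0])).round(2),'F',np.round(s['force'],1),'grip',round(s['grip_width'],1),round(s['gripper_force'],1)); print('slide',d.round(3),'len',np.linalg.norm(d).round(2),'turn',t.round(2))
E
python3 -c "
from h import *
go((540,150,218),82.5)
S=lambda x,y:(220+(x+.5)/4-.5,160+(y+.5)/4-.5)
for n,a in [('red',(176,362)),('blue',(258,294)),('carton',(80,412))]: print(n,onz('scene',*S(*a),0).round())
print(eyes.camera_params('wrist'))"
```

```text
t 0.1 p [ 178.1 -519.9  217.9] xang 18.89 F [ 0.2  1.1 -0.2] grip 92.8 0.0
slide [ 55.933 -51.656   0.094] len 76.14 turn [ -0.07  -0.07 -63.61]
red [705. -17.   0.]
blue [ 720. -129.    0.]
carton [714.  70.   0.]
{'mtx': array([[371.64829954,   0.        , 321.70136898],
       [  0.        , 371.64829954, 244.46104037],
       [  0.        ,   0.        ,   1.        ]]), 'rvec': array([-2.36179817,  1.68529088,  0.24296571]), 'tvec': array([-549.48931333,  -34.86093827,  391.68538447])}
```

Call:
carry_out([
  {"slide":[4.4,-4.1,0],"turn":[0,0,-8],"claw":0.35},
  {"slide":[8.8,-8.2,0],"turn":[0,0,-16],"claw":0.35},
  {"slide":[13.2,-12.3,0],"turn":[0,0,-24],"claw":0.35},
  {"slide":[17.6,-16.4,0],"turn":[0,0,-32],"claw":0.35},
  {"slide":[22,-20.5,0],"turn":[0,0,-40],"claw":0.35},
])

```text
time_s: 0.72
ee_pos: [320.3, -253.3, 218.5]
tool_rot: [-0.0, 0.87, 0.493, 0.0]
force: [0.8, 0.2, -0.6]
grip_width: 47.8
gripper_force: 0.0
```

```bash
python3 -c "
from h import *
go((540,150,218),82.5)"
```

```text
t 0.72 p [ 320.3 -253.3  218.5] xang 59.12 F [ 0.8  0.2 -0.6] grip 47.8 0.0
slide [45.885 -1.843  0.058] len 45.92 turn [ 0.000e+00 -1.000e-02 -2.338e+01]
```

Call:
carry_out([
  {"slide":[6,-0.24,0],"turn":[0,0,-3],"claw":0.35},
  {"slide":[12,-0.48,0],"turn":[0,0,-6],"claw":0.35},
  {"slide":[18,-0.72,0],"turn":[0,0,-9],"claw":0.35},
  {"slide":[24,-0.96,0],"turn":[0,0,-12],"claw":0.35},
  {"slide":[30,-1.2,0],"turn":[0,0,-15],"claw":0.35},
])

```text
time_s: 1.35
ee_pos: [465.1, 9.9, 218.6]
tool_rot: [0.0, 0.799, 0.602, -0.0]
force: [0.9, -0.8, 0.4]
grip_width: 32.7
gripper_force: 0.0
```

```bash
python3 - <<'E'
from h import *
go((540,150,218),82.5)
K=eyes.camera_params('wrist'); cv2.imwrite('pics/w1.png',eyes.get_image('wrist')); np.save('w1.npy',K,allow_pickle=True)
print(-cv2.Rodrigues(K['rvec'])[0].T@K['tvec'])
E
```

```text
t 1.35 p [465.1   9.9 218.6] xang 74.0 F [ 0.9 -0.8  0.4] grip 32.7 0.0
slide [15.533  3.337  0.056] len 15.89 turn [ 0.01  0.01 -8.5 ]
[485.79969233  84.1700478  385.46903658]
```

View pics/w1.png

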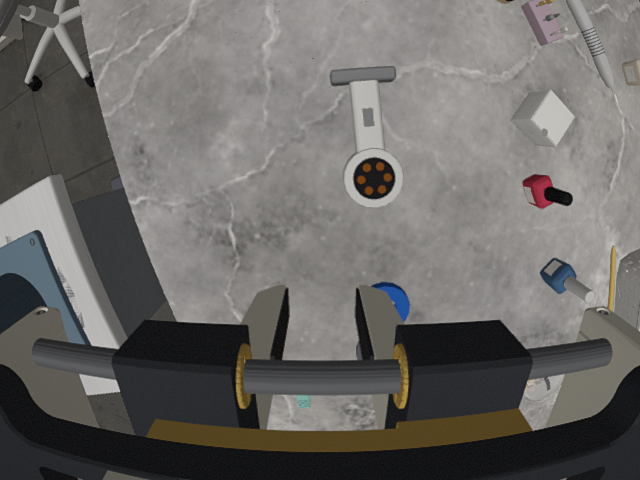

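The wrist view shows the lamp window at about (374,178), the tail edge from (331,72) to (395,67), and the ring partly hidden near (390,300). I'll step back so the ring comes clear.

Call:
carry_out([
  {"slide":[-4,0,0],"turn":[0,0,0],"claw":0.35},
  {"slide":[-8,0,0],"turn":[0,0,0],"claw":0.35},
  {"slide":[-11,0,0],"turn":[0,0,0],"claw":0.35},
  {"slide":[-11,0,0],"turn":[0,0,0],"claw":0.35},
  {"slide":[-11,0,0],"turn":[0,0,0],"claw":0.35},
])

```text
time_s: 2.02
ee_pos: [433.9, -97.4, 218.5]
tool_rot: [-0.0, 0.799, 0.601, 0.0]
force: [0.3, 0.5, -0.4]
grip_width: 32.8
gripper_force: 0.0
```

```bash
cat >> h.py <<'E'
def wz(u,v,z,K):
    M=K['mtx']; a=np.array([(u-M[0,2])/M[0,0],(v-M[1,2])/M[1,1]]); th=np.linalg.norm(a)
    d=np.r_[a/th*np.sin(th),np.cos(th)]; R=cv2.Rodrigues(K['rvec'])[0]; c=-R.T@K['tvec']; d=R.T@d
    return c+d*(z-c[2])/d[2]
def wproj(P,K):
    M=K['mtx']; q=cv2.Rodrigues(K['rvec'])[0]@np.array(P,float)+K['tvec']; th=np.arctan2(np.hypot(q[0],q[1]),q[2])
    return M[:2,2]+M[0,0]*th*q[:2]/np.hypot(q[0],q[1])
def snap(f):
    K=eyes.camera_params('wrist'); im=eyes.get_image('wrist'); cv2.imwrite(f'pics/{f}.png',im); np.save(f+'.npy',K,allow_pickle=True); return K,im
def load(f): return np.load(f+'.npy',allow_pickle=True).item(),cv2.imread(f'pics/{f}.png')
def blob(im,K,m,z,label=''):
    """ellipse of the largest contour in mask m, centre put on height z"""
    c=max(cv2.findContours(m.astype(np.uint8),cv2.RETR_CCOMP,cv2.CHAIN_APPROX_NONE)[0],key=cv2.contourArea)
    P=np.array([wz(*p[0],z,K)[:2] for p in c],np.float32); 
    (cx,cy),(a,b),_=cv2.fitEllipse(P); print(label,'centre',round(cx,1),round(cy,1),'axes',round(a,1),round(b,1),'px',c[:,0].mean(0).round(1)); return cx,cy
E
python3 - <<'E'
from h import *
go((540,150,218),82.5)
K1,im1=load('w1')
for K,im in [(K1,im1),snap('w2')]:
    print(-cv2.Rodrigues(K['rvec'])[0].T@K['tvec'])
    b,g,rr=[im[...,i].astype(int) for i in range(3)]
    blue=(b>120)&(b-rr>90)&(b-g>50)
    n,l,st,ce=cv2.connectedComponentsWithStats(blue.astype(np.uint8)); print([(s.tolist(),c.round(1).tolist()) for s,c in zip(st,ce) if 200<s[4]<50000])
for n,u,v,z in [('win',374,178,26),('tl',330,84,24),('tL',330.5,71,24),('tR',395,67,24)]: print(n,wz(u,v,z,K1).round(1))
E
```

```text
t 2.02 p [433.9 -97.4 218.5] xang 73.85 F [ 0.3  0.5 -0.4] grip 32.8 0.0
slide [26.714  3.308  0.061] len 26.92 turn [-0.03 -0.04 -8.65]
[485.79969233  84.1700478  385.46903658]
[([378, 286, 31, 35, 428], [398.1, 300.1])]
[454.88128085 -23.33531401 385.43320646]
[([364, 154, 55, 55, 1816], [391.1, 181.3])]
win [524.2  34.2  26. ]
tl [507.9 133.8  24. ]
tL [511.9 146.2  24. ]
tR [573.6 135.1  24. ]
```

View pics/w2.png

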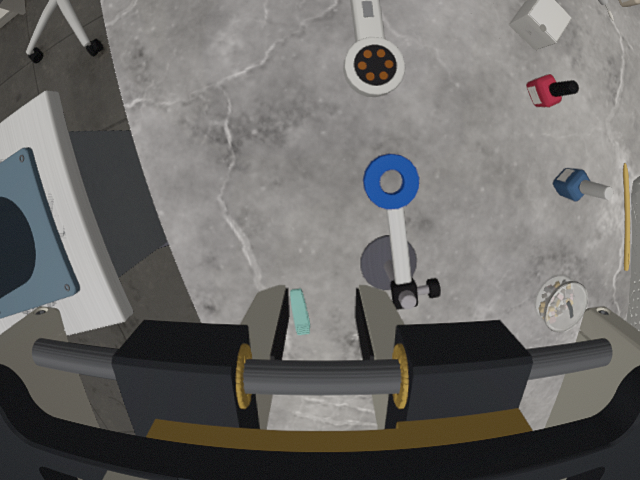

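```bash
cat >> h.py <<'E'
from scipy.optimize import minimize
A=np.linspace(0,2*np.pi,90,endpoint=False)
def poly(P,K): return np.array([wproj(p,K) for p in P],np.float32)
def fill(sh,q,v=1,m=None):
    m=np.zeros((sh[0]*4,sh[1]*4),np.uint8) if m is None else m
    cv2.fillPoly(m,[np.round(q*4+1.5).astype(np.int32)],v); return m
def circ(x,y,z,R): return np.c_[x+R*np.cos(A),y+R*np.sin(A),np.full(90,z)]
def fit(model,mask,x0,step=4):
    """max IoU of a 4x supersampled model mask with the pixel mask"""
    def f(x):
        m=cv2.resize(model(x).astype(np.float32),mask.shape[::-1],interpolation=cv2.INTER_AREA)
        return 1-np.minimum(m,mask).sum()/np.maximum(m,mask).sum()
    n=len(x0); sx=np.vstack([x0]+[np.array(x0)+step*np.eye(n)[i] for i in range(n)])
    o=minimize(f,x0,method='Nelder-Mead',options=dict(initial_simplex=sx,xatol=.02,fatol=1e-5)); print('fit',o.x.round(2),'IoU',round(1-o.fun,3)); return o.x
def ringfit(K,im,x0):
    b,g,rr=[im[...,i].astype(int) for i in range(3)]
    msk=((b-rr>60)&(b-g>40)).astype(np.uint8); n,l,st,ce=cv2.connectedComponentsWithStats(msk); c=wproj([*x0,92],K)
    i=min((i for i in range(1,n) if st[i][4]>150),key=lambda i:np.hypot(*(ce[i]-c))); msk=(l==i).astype(np.float32)
    def mod(x):
        h=cv2.convexHull(poly(np.r_[circ(*x,92,23),circ(*x,80,23)],K)); m=fill(im.shape,h[:,0])
        k=fill(im.shape,poly(circ(*x,92,10),K))&fill(im.shape,poly(circ(*x,80,10),K)); m[k>0]=0; return m
    return fit(mod,msk,x0)
def winfit(K,im,x0):
    sh=im.shape; q=wproj([*x0,26],K); near=np.hypot(*(np.indices(sh[:2])[::-1]-q[:,None,None]))<45
    b,g,rr=[im[...,i].astype(int) for i in range(3)]
    dark=(near&((rr+g+b<200)|(rr-b>40))).astype(np.uint8)
    n,l,st,ce=cv2.connectedComponentsWithStats(dark); i=1+np.argmax(st[1:,4]); msk=(l==i)
    c=cv2.convexHull(max(cv2.findContours(msk.astype(np.uint8),0,1)[0],key=cv2.contourArea)); m=np.zeros(sh[:2],np.uint8); cv2.fillPoly(m,[c],1)
    return fit(lambda x:fill(sh,poly(circ(*x[:2],26,21),K)),m.astype(np.float32),x0)
E
python3 - <<'E'
from h import *
for f in('w1','w2'):
    K,im=load(f); winfit(K,im,(524,34))
rg=ringfit(K,im,(498,-69))
# clamp/post top & arm direction
for n,u,v,z in [('post',407,300,106),('knob',433,288,100),('armnear',390,208,90),('armfar',400,282,90)]: print(n,wz(u,v,z,K).round(1))
E
```

```text
fit [524.24  33.96] IoU 0.936
fit [523.98  34.22] IoU 0.941
fit [499.66 -71.13] IoU 0.883
post [ 487.4 -167.9  106. ]
knob [ 512.5 -166.9  100. ]
armnear [492.8 -91.5  90. ]
armfar [ 486.6 -157.3   90. ]
```

```bash
python3 -c "
from h import *
go((549.3,176.9,150),80)"
```

```text
t 2.08 p [434.  -97.1 218.5] xang 73.9 F [ 0.3  0.1 -0.7] grip 32.6 0.0
slide [29.52   3.477  6.865] len 30.51 turn [-0.02 -0.03 -6.1 ]
```

Call:
carry_out([
  {"slide":[5.9,0.7,0.6],"turn":[0,0,-1.5],"claw":0.35},
  {"slide":[11.8,1.4,1.8],"turn":[0,0,-3],"claw":0.35},
  {"slide":[17.7,2.1,3.4],"turn":[0,0,-4.5],"claw":0.35},
  {"slide":[23.6,2.8,5.1],"turn":[0,0,-6.1],"claw":0.35},
  {"slide":[29.5,3.5,6.8],"turn":[0,0,-6.1],"claw":0.35},
])

```text
time_s: 2.7
ee_pos: [549.7, 179.2, 150.1]
tool_rot: [0.0, 0.765, 0.644, 0.0]
force: [0.6, -0.6, 0.5]
grip_width: 32.7
gripper_force: 0.0
```

Call:
carry_out([
  {"slide":[0,0,4.5],"turn":[0,0,0],"claw":0.35},
  {"slide":[0,0,9],"turn":[0,0,0],"claw":0.35},
  {"slide":[0,0,12.5],"turn":[0,0,0],"claw":0.35},
  {"slide":[0,0,14],"turn":[0,0,0],"claw":0.35},
  {"slide":[0,0,14],"turn":[0,0,0],"claw":0.35},
])

```text
time_s: 3.32
ee_pos: [548.9, 176.5, 10.1]
tool_rot: [-0.001, 0.766, 0.643, -0.001]
force: [-0.3, 0.2, 0.4]
grip_width: 32.7
gripper_force: 0.0
```

```bash
python3 -c "
from h import *
go((543.2-24.4+.174*15,142.4-105.2+.985*15,10),80)"
```

```text
t 3.33 p [548.9 176.5  10.1] xang 80.04 F [-0.3  0.2  0.4] grip 32.7 0.0
slide [-12.741  -0.555   0.014] len 12.75 turn [-0.1   0.02  0.04]
```

Call:
carry_out([
  {"slide":[-1,0,0],"turn":[0,0,0],"claw":0.35},
  {"slide":[-2,0,0],"turn":[0,0,0],"claw":0.35},
  {"slide":[-3,-0.03,0],"turn":[0,0,0],"claw":0.35},
  {"slide":[-4,-0.08,0],"turn":[0,0,0],"claw":0.35},
  {"slide":[-5,-0.13,0],"turn":[0,0,0],"claw":0.35},
])

```text
time_s: 3.95
ee_pos: [539.8, 126.2, 11.1]
tool_rot: [0.0, 0.766, 0.643, 0.0]
force: [-0.5, 2.1, 2.2]
grip_width: 32.8
gripper_force: 1.1
```

Call:
carry_out([
  {"slide":[-1,-0.05,0],"turn":[0,0,0],"claw":0.35},
  {"slide":[-2,-0.1,0],"turn":[0,0,0],"claw":0.35},
  {"slide":[-3,-0.15,0],"turn":[0,0,0],"claw":0.35},
  {"slide":[-4,-0.2,0],"turn":[0,0,0],"claw":0.35},
  {"slide":[-5,-0.25,0],"turn":[0,0,0],"claw":0.35},
])

```text
time_s: 4.58
ee_pos: [528.2, 77.5, 10.6]
tool_rot: [-0.0, 0.766, 0.643, -0.0]
force: [0.8, 2.0, 1.9]
grip_width: 32.4
gripper_force: 1.0
```

Call:
carry_out([
  {"slide":[-1,-0.05,0],"turn":[0,0,0],"claw":0.35},
  {"slide":[-1.6,-0.09,0],"turn":[0,0,0],"claw":0.35},
  {"slide":[-2.2,-0.12,0],"turn":[0,0,0],"claw":0.35},
  {"slide":[-2.6,-0.15,0],"turn":[0,0,0],"claw":0.35},
  {"slide":[-2.7,-0.16,0],"turn":[0,0,0],"claw":0.35},
])

```text
time_s: 5.2
ee_pos: [522.0, 51.6, 10.5]
tool_rot: [-0.0, 0.766, 0.643, -0.0]
force: [0.3, 1.2, -0.2]
grip_width: 32.0
gripper_force: 0.7
```

```bash
python3 - <<'E'
from h import *
go((543.2-24.4+.174*15,142.4-105.2+.985*15,10),80)
for n in('scene','side'): cv2.imwrite(f'pics/{n}1.png',eyes.get_image(n))
a=cv2.imread('pics/scene1.png')[190:310,280:400]; b=cv2.imread('pics/side1.png')[190:310,250:370]
cv2.imwrite('pics/m1.png',cv2.resize(np.hstack([a,b]),None,fx=3.3,fy=3.3,interpolation=cv2.INTER_CUBIC))
E
```

```text
t 5.2 p [522.   51.6  10.5] xang 79.99 F [ 0.3  1.2 -0.2] grip 32.0 0.7
slide [ 0.027 -0.064  0.055] len 0.09 turn [-0.02  0.   -0.01]
```

View pics/m1.png

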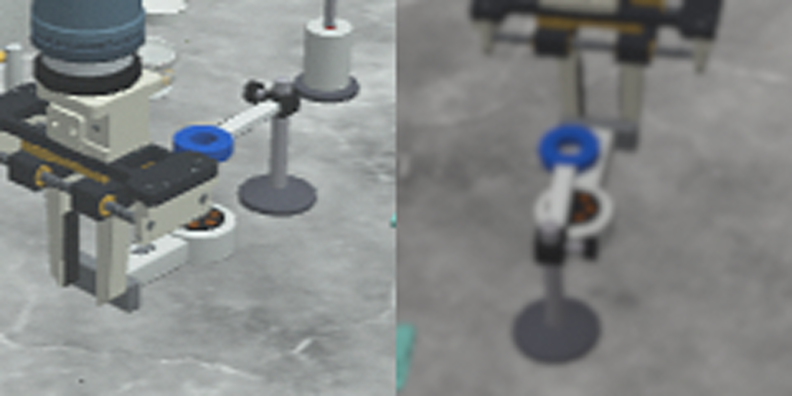

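The lamp was pushed straight and its window is now almost under the ring, a few mm short. I'll retract and measure it from above.

Call:
carry_out([
  {"slide":[1,0,0],"turn":[0,0,0],"claw":0.35},
  {"slide":[2,0,-3],"turn":[0,0,0],"claw":0.35},
  {"slide":[2,0,-9],"turn":[0,0,0],"claw":0.35},
  {"slide":[2,0,-15],"turn":[0,0,0],"claw":0.35},
  {"slide":[2,0,-21],"turn":[0,0,0],"claw":0.35},
])

```text
time_s: 5.92
ee_pos: [525.2, 72.3, 222.6]
tool_rot: [-0.0, 0.766, 0.643, -0.0]
force: [1.1, 0.8, 0.1]
grip_width: 32.5
gripper_force: 0.0
```

```bash
python3 -c "
from h import *
go((440,-80,220),80)"
```

```text
t 5.92 p [525.2  72.3 222.6] xang 80.03 F [1.1 0.8 0.1] grip 32.5 0.0
slide [-16.473  -5.76    0.259] len 17.45 turn [-0.01  0.01  0.03]
```

Call:
carry_out([
  {"slide":[-5.5,-1.9,0],"turn":[0,0,0],"claw":0.35},
  {"slide":[-11,-3.8,0],"turn":[0,0,0],"claw":0.35},
  {"slide":[-15,-5.2,0],"turn":[0,0,0],"claw":0.35},
  {"slide":[-16.5,-5.8,0],"turn":[0,0,0],"claw":0.35},
  {"slide":[-16.5,-5.8,0],"turn":[0,0,0],"claw":0.35},
])

```text
time_s: 6.55
ee_pos: [439.9, -80.9, 220.8]
tool_rot: [-0.0, 0.767, 0.642, 0.0]
force: [0.1, 0.3, -0.2]
grip_width: 32.8
gripper_force: 0.0
```

```bash
python3 - <<'E'
from h import *
go((440,-80,220),80)
K,im=snap('w3'); x=ringfit(K,im,(499.7,-71))
print('pred window px',wproj([501,-64,26],K),'tail',wproj([520,44,24],K),'ring',wproj([*x,92],K))
u0,v0=300,20; c=cv2.resize(im[v0:v0+220,u0:u0+220],None,fx=2.7,fy=2.7,interpolation=cv2.INTER_CUBIC); cv2.imwrite('pics/w3c.png',c)
E
```

```text
t 6.55 p [439.9 -80.9 220.8] xang 79.9 F [ 0.1  0.3 -0.2] grip 32.8 0.0
slide [ 0.093 -0.006  0.076] len 0.12 turn [ 0.02 -0.02 -0.1 ]
fit [499.57 -71.57] IoU 0.877
pred window px [380.5492935  190.43051925] tail [381.656909    79.87507799] ring [392.42582808 210.91693684]
```

View pics/w3c.png

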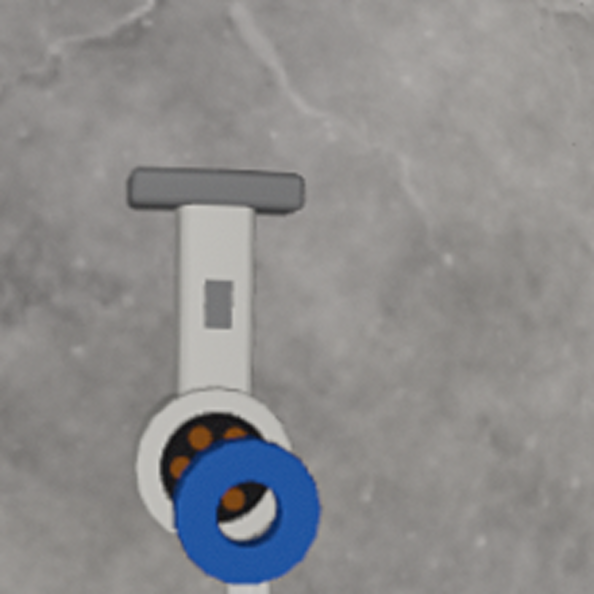

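```bash
cat >> h.py <<'E'
from scipy.optimize import least_squares
def lampfit(K,im,x0):
    """window circle (R 21) from subpixel radial edge dark->white, skipping rays which meet blue"""
    g=im.astype(np.float32); G=cv2.cvtColor(im,cv2.COLOR_BGR2GRAY).astype(np.float32); pts=[]
    for a in np.linspace(0,2*np.pi,120,endpoint=False):
        rs=np.arange(16,27,.25); q=poly(np.c_[x0[0]+rs*np.cos(a),x0[1]+rs*np.sin(a),np.full(len(rs),26)],K)
        s=lambda I:cv2.remap(I,q[None,:,0].copy(),q[None,:,1].copy(),cv2.INTER_LINEAR)[0]
        c=s(g); 
        if (c[:,0]-c[:,2]).max()>25: continue
        v=s(G)
        if v[:12].min()>90 or v[-8:].max()<140: continue
        i=np.where((v[:-1]<110)&(v[1:]>=110))[0]
        if len(i): pts.append([x0[0]+rs[i[0]]*np.cos(a),x0[1]+rs[i[0]]*np.sin(a)])
    P=np.array(pts); o=least_squares(lambda x:np.hypot(P[:,0]-x[0],P[:,1]-x[1])-x[2],[*x0,21],loss='soft_l1',f_scale=.5)
    o2=least_squares(lambda x:np.hypot(P[:,0]-x[0],P[:,1]-x[1])-21,x0,loss='soft_l1',f_scale=.5)
    print('window',len(P),o.x.round(2),'R21',o2.x.round(2),'res',np.abs(o.fun).mean().round(2)); return o2.x
def ringedge(K,im,x0):
    """top-face rim and bore of the ring from edges of blue, at z=92; only outer edge on camera-far side"""
    B=im[...,0].astype(np.float32)-im[...,2]; c=-cv2.Rodrigues(K['rvec'])[0].T@K['tvec']; out=[]
    for a in np.linspace(0,2*np.pi,120,endpoint=False):
        d=np.array([np.cos(a),np.sin(a)])
        # outer: rays pointing toward the camera's far side see the top edge alone
        far=d@(np.array(x0)-c[:2])
        for R0,ok,sg in((23,far>0,-1),(10,far<0,1)):
            if not ok: continue
            rs=np.arange(R0-4,R0+4,.2); q=poly(np.c_[x0[0]+rs*d[0],x0[1]+rs*d[1],np.full(len(rs),92)],K)
            v=cv2.remap(B,q[None,:,0].copy(),q[None,:,1].copy(),cv2.INTER_LINEAR)[0]*sg
            i=np.where((v[:-1]<sg*50)&(v[1:]>=sg*50))[0]
            if len(i): out.append([*(x0+rs[i[0]]*d),R0])
    P=np.array(out); o=least_squares(lambda x:np.hypot(P[:,0]-x[0],P[:,1]-x[1])-P[:,2]+np.where(P[:,2]>15,x[2],x[3]),[*x0,0,0],loss='soft_l1',f_scale=.5)
    print('ring',len(P),o.x.round(2),'res',np.abs(o.fun).mean().round(2)); return o.x[:2]
E
python3 - <<'E'
from h import *
for f in('w1','w2','w3'):
    K,im=load(f); x0=(501,-64) if f=='w3' else (524,34)
    x=lampfit(K,im,x0); x=lampfit(K,im,x)
    if f!='w1': x=ringedge(K,im,np.array((499.6,-71.3))); x=ringedge(K,im,x)
K,im=load('w3')
for u,v in[(134,170),(303,174),(210,212)]: print(wz(300+(u+.5)/2.7-.5,20+(v+.5)/2.7-.5,24,K).round(1))
E
```

```text
window 120 [524.1   34.17  20.55] R21 [524.11  34.18] res 0.1
window 120 [524.1   34.14  20.54] R21 [524.09  34.13] res 0.07
window 120 [523.95  34.3   20.57] R21 [523.94  34.31] res 0.1
window 120 [523.97  34.31  20.58] R21 [523.97  34.31] res 0.12
ring 120 [ 4.9902e+02 -7.0440e+01  6.3000e-01  1.8000e-01] res 0.11
ring 120 [ 4.9903e+02 -7.0460e+01  6.4000e-01  1.7000e-01] res 0.09
window 72 [499.76 -66.42  20.53] R21 [499.8  -66.77] res 0.09
window 65 [499.75 -66.42  20.53] R21 [499.88 -66.73] res 0.09
ring 120 [ 4.991e+02 -7.062e+01  7.400e-01  2.500e-01] res 0.14
ring 120 [ 4.9909e+02 -7.0640e+01  7.5000e-01  2.4000e-01] res 0.14
[488.3  45.7  24. ]
[549.3  36.2  24. ]
[512.7  26.4  24. ]
```

Call:
carry_out([
  {"slide":[5.5,1.9,0],"turn":[0,0,0],"claw":0.35},
  {"slide":[11,3.8,0],"turn":[0,0,0],"claw":0.35},
  {"slide":[15,5.2,0],"turn":[0,0,0],"claw":0.35},
  {"slide":[16.5,5.8,0],"turn":[0,0,0],"claw":0.35},
  {"slide":[16.5,5.8,3],"turn":[0,0,0],"claw":0.35},
])

```text
time_s: 7.22
ee_pos: [527.9, 73.5, 192.0]
tool_rot: [0.002, 0.765, 0.644, 0.002]
force: [0.5, -0.6, -0.3]
grip_width: 32.7
gripper_force: 0.0
```

Call:
carry_out([
  {"slide":[0,0,4.5],"turn":[0,0,0],"claw":0.35},
  {"slide":[0,0,9],"turn":[0,0,0],"claw":0.35},
  {"slide":[0,0,13.5],"turn":[0,0,0],"claw":0.35},
  {"slide":[0,0,17],"turn":[0,0,0],"claw":0.35},
  {"slide":[0,0,18],"turn":[0,0,0],"claw":0.35},
])

```text
time_s: 7.85
ee_pos: [523.8, 71.8, 8.5]
tool_rot: [-0.002, 0.766, 0.643, -0.002]
force: [-0.6, 0.5, 0.2]
grip_width: 32.4
gripper_force: 0.0
```

```bash
python3 -c "
from h import *
go((521.3,47.5,10),80)"
```

```text
t 7.85 p [523.8  71.8   8.5] xang 80.02 F [-0.6  0.5  0.2] grip 32.4 0.0
slide [-2.439  0.175 -0.152] len 2.45 turn [-0.27  0.03  0.02]
```

Call:
carry_out([
  {"slide":[-0.8,0.1,-0.1],"turn":[0,0,0],"claw":0.35},
  {"slide":[-1.6,0.15,-0.1],"turn":[0,0,0],"claw":0.35},
  {"slide":[-2.1,0.15,-0.1],"turn":[0,0,0],"claw":0.35},
  {"slide":[-2.3,0.15,-0.1],"turn":[0,0,0],"claw":0.35},
  {"slide":[-2.35,0.15,-0.1],"turn":[0,0,0],"claw":0.35},
])

```text
time_s: 8.48
ee_pos: [523.6, 48.0, 12.3]
tool_rot: [0.0, 0.766, 0.643, 0.001]
force: [1.3, 2.5, 2.1]
grip_width: 32.8
gripper_force: 1.0
```

```bash
python3 -c "
from h import *
go((521.3,47.5,10),80)"
```

```text
t 8.47 p [523.6  48.   12.3] xang 79.97 F [1.3 2.5 2.1] grip 32.8 1.0
slide [-0.092 -0.221  0.231] len 0.33 turn [ 0.09 -0.02 -0.03]
```

Call:
carry_out([
  {"slide":[-0.05,0,0],"turn":[0,0,0],"claw":0.35},
  {"slide":[-0.09,0,0],"turn":[0,0,0],"claw":0.35},
  {"slide":[-0.09,0,0],"turn":[0,0,0],"claw":0.35},
  {"slide":[-0.09,0,0],"turn":[0,0,0],"claw":0.35},
  {"slide":[0.5,0,0],"turn":[0,0,0],"claw":0.35},
])

```text
time_s: 9.1
ee_pos: [523.4, 52.8, 11.4]
tool_rot: [-0.0, 0.766, 0.643, -0.001]
force: [0.8, -0.1, 0.4]
grip_width: 32.3
gripper_force: 0.0
```

Call:
carry_out([
  {"slide":[1.5,0,0],"turn":[0,0,0],"claw":0.35},
  {"slide":[1.5,0,-4],"turn":[0,0,0],"claw":0.35},
  {"slide":[1.5,0,-10],"turn":[0,0,0],"claw":0.35},
  {"slide":[1.5,0,-16],"turn":[0,0,0],"claw":0.35},
  {"slide":[1.5,0,-21],"turn":[0,0,0],"claw":0.35},
])

```text
time_s: 9.72
ee_pos: [526.5, 68.7, 224.1]
tool_rot: [0.0, 0.766, 0.643, 0.0]
force: [-0.3, 0.4, -0.3]
grip_width: 32.8
gripper_force: 0.0
```

Call:
carry_out([
  {"slide":[-5.5,-1.9,0],"turn":[0,0,0],"claw":0.6},
  {"slide":[-11,-3.8,0],"turn":[0,0,0],"claw":0.6},
  {"slide":[-15,-5.2,0],"turn":[0,0,0],"claw":0.6},
  {"slide":[-16.5,-5.8,0],"turn":[0,0,0],"claw":0.6},
  {"slide":[-16.5,-5.8,0],"turn":[0,0,0],"claw":0.6},
])

```text
time_s: 10.35
ee_pos: [440.8, -84.6, 221.7]
tool_rot: [-0.0, 0.767, 0.642, 0.0]
force: [-0.2, -1.4, -0.7]
grip_width: 55.7
gripper_force: 0.0
```

```bash
python3 - <<'E'
from h import *
go((540,-370,230),0)
K,im=snap('w4'); x=np.array((499.1,-70.6))
for i in range(2): x=lampfit(K,im,x)
x=ringedge(K,im,np.array((499.1,-70.6)))
E
```

```text
t 10.35 p [440.8 -84.6 221.7] xang 79.9 F [-0.2 -1.4 -0.7] grip 55.7 0.0
slide [-26.361  14.777  -0.84 ] len 30.23 turn [-1.00e-02 -2.00e-02  7.99e+01]
window 39 [498.48 -70.29  20.6 ] R21 [498.75 -70.62] res 0.08
window 41 [498.45 -70.26  20.59] R21 [498.7  -70.57] res 0.09
ring 120 [ 4.9912e+02 -7.0410e+01  6.9000e-01  3.9000e-01] res 0.14
```

Lamp and ring centres agree within about 0.6 mm. Next I'll look at the probe.

```bash
python3 -c "
from h import *
go((537,-473,222),80)"
```

```text
t 10.4 p [441.1 -84.  221.7] xang 79.96 F [ 0.5 -0.1 -0.1] grip 55.6 0.0
slide [-36.634  16.224  -0.055] len 40.07 turn [ 0.01 -0.04 -0.04]
```

Call:
carry_out([
  {"slide":[-5.4,2.4,0],"turn":[0,0,0],"claw":0.6},
  {"slide":[-10.8,4.8,0],"turn":[0,0,0],"claw":0.6},
  {"slide":[-16.2,7.2,0],"turn":[0,0,0],"claw":0.6},
  {"slide":[-21.6,9.6,0],"turn":[0,0,0],"claw":0.6},
  {"slide":[-27,12,0],"turn":[0,0,0],"claw":0.6},
])

```text
time_s: 11.02
ee_pos: [514.1, -371.6, 221.1]
tool_rot: [-0.0, 0.765, 0.644, 0.0]
force: [1.7, -0.1, 0.0]
grip_width: 55.9
gripper_force: 0.0
```

Call:
carry_out([
  {"slide":[-5,2.2,0],"turn":[0,0,0],"claw":0.6},
  {"slide":[-8.5,3.7,0],"turn":[0,0,0],"claw":0.6},
  {"slide":[-9.6,4.2,0],"turn":[0,0,0],"claw":0.6},
  {"slide":[-9.6,4.2,0],"turn":[0,0,0],"claw":0.6},
  {"slide":[-9.6,4.2,0],"turn":[0,0,0],"claw":0.6},
])

```text
time_s: 11.65
ee_pos: [537.3, -471.1, 221.9]
tool_rot: [-0.0, 0.766, 0.643, 0.0]
force: [-0.0, 0.4, 0.2]
grip_width: 55.9
gripper_force: 0.0
```

```bash
python3 - <<'E'
from h import *
go((537,-473,222),80)
K,im=snap('w5')
u,v=wproj([554.7,-374.5,154],K); print(u,v, wproj([554.7,-374.5,62],K))
u0=int(u-75);v0=max(int(v-75),0);print(u0,v0)
cv2.imwrite('pics/w5c.png',cv2.resize(im[v0:v0+150,u0:u0+150],None,fx=4,fy=4,interpolation=cv2.INTER_CUBIC))
E
```

```text
t 11.65 p [ 537.3 -471.1  221.9] xang 80.1 F [-0.   0.4  0.2] grip 55.9 0.0
slide [-0.189 -0.    -0.012] len 0.19 turn [-0.01 -0.04  0.1 ]
323.99163566612765 105.8779860648099 [323.47958946 115.25213209]
248 30
```

View pics/w5c.png

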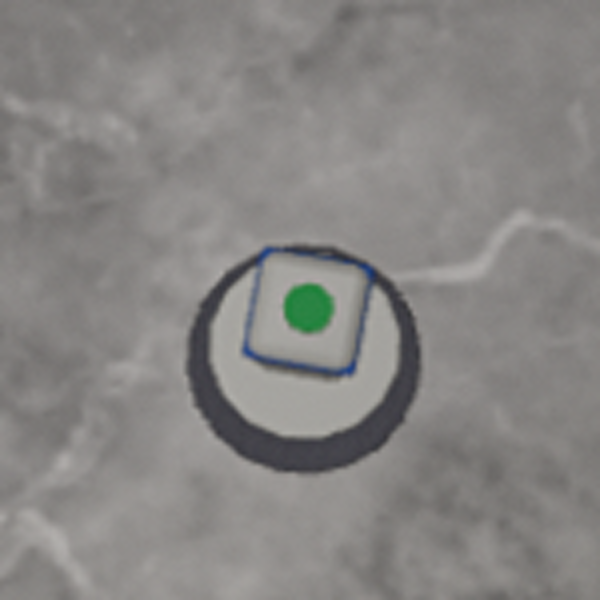

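```bash
python3 - <<'E'
from h import *
K,im=load('w5')
P=np.array([wz(248+(u+.5)/4-.5,30+(v+.5)/4-.5,151,K)[:2] for u,v in[(266,249),(373,269),(352,375),(245,353)]])
print(P.round(1),P.mean(0))
for i in range(4):
    d=P[(i+1)%4]-P[i]; print(np.hypot(*d).round(1),np.degrees(np.arctan2(d[1],d[0])).round(1)%90)
print('green',wz(248+(308.5)/4-.5,30+(308.5)/4-.5,154,K).round(1))
c=P.mean(0); go((*c,222),70)
E
```

```text
[[ 550.2 -364.2]
 [ 566.2 -370.2]
 [ 560.1 -386.5]
 [ 544.1 -380.2]] [ 555.14280021 -375.29674712]
17.1 69.4
17.4 69.3
17.2 68.30000000000001
17.1 69.0
green [ 555. -375.  154.]
t 11.7 p [ 537.2 -471.3  222.2] xang 80.09 F [ 0.1  0.1 -0.9] grip 56.0 0.0
slide [9.764 0.115 0.02 ] len 9.76 turn [ 0.   -0.02 10.09]
```

Call:
carry_out([
  {"slide":[4,0,0],"turn":[0,0,4],"claw":0.6},
  {"slide":[8,0.05,0],"turn":[0,0,8],"claw":0.6},
  {"slide":[9.75,0.1,0],"turn":[0,0,11],"claw":0.6},
  {"slide":[9.75,0.1,0],"turn":[0,0,11],"claw":0.6},
  {"slide":[9.75,0.1,0],"turn":[0,0,11],"claw":0.6},
])

```text
time_s: 12.32
ee_pos: [554.5, -377.5, 222.2]
tool_rot: [0.001, 0.824, 0.567, -0.0]
force: [-1.2, -0.6, 0.1]
grip_width: 55.5
gripper_force: 0.0
```

```bash
python3 -c "
from h import *
go((555.1,-375.2,107),69)"
```

```text
t 12.32 p [ 554.5 -377.5  222.2] xang 69.07 F [-1.2 -0.6  0.1] grip 55.5 0.0
slide [ 0.242 -0.037 11.521] len 11.52 turn [0.04 0.04 0.07]
```

Call:
carry_out([
  {"slide":[0.2,0,0],"turn":[0,0,0],"claw":0.6},
  {"slide":[0.2,0,3],"turn":[0,0,0],"claw":0.6},
  {"slide":[0.2,0,7],"turn":[0,0,0],"claw":0.6},
  {"slide":[0.2,0,10.5],"turn":[0,0,0],"claw":0.6},
  {"slide":[0.2,0,11.5],"turn":[0,0,0],"claw":0.6},
])

```text
time_s: 12.95
ee_pos: [553.7, -375.0, 103.7]
tool_rot: [-0.003, 0.824, 0.566, -0.001]
force: [0.3, 0.8, 0.3]
grip_width: 55.6
gripper_force: 0.0
```

```bash
python3 -c "
from h import *
go((555.1,-375.2,107),69)"
```

```text
t 12.95 p [ 553.7 -375.   103.7] xang 68.95 F [0.3 0.8 0.3] grip 55.6 0.0
slide [ 0.032  0.134 -0.332] len 0.36 turn [-0.28 -0.11 -0.05]
```

Call:
carry_out([
  {"slide":[0,0,0],"turn":[0,0,0],"claw":0.6},
  {"slide":[0,0,0],"turn":[0,0,0],"claw":0.6},
  {"slide":[0,0,0],"turn":[0,0,0],"claw":0.5},
  {"slide":[0,0,0],"turn":[0,0,0],"claw":0.4},
  {"slide":[0,0,0],"turn":[0,0,0],"claw":0.35},
])

```text
time_s: 13.58
ee_pos: [555.5, -375.6, 107.1]
tool_rot: [0.0, 0.824, 0.566, 0.0]
force: [0.4, 0.4, 0.4]
grip_width: 34.2
gripper_force: 0.0
```

```bash
python3 -c "
from h import *
go((555.1,-375.2,107),69)"
```

```text
t 13.57 p [ 555.5 -375.6  107.1] xang 69.0 F [0.4 0.4 0.4] grip 34.2 0.0
slide [ 0.021 -0.047  0.013] len 0.05 turn [0.04 0.02 0.  ]
```

Settled on target; now close and check.

Call:
carry_out([
  {"slide":[0,-0.03,0],"turn":[0,0,0],"claw":0.28},
  {"slide":[0,-0.03,0],"turn":[0,0,0],"claw":0.22},
  {"slide":[0,-0.03,0],"turn":[0,0,0],"claw":0.1},
  {"slide":[0,-0.03,0],"turn":[0,0,0],"claw":0.1},
  {"slide":[0,-0.03,0],"turn":[0,0,0],"claw":0.1},
])

```text
time_s: 14.2
ee_pos: [555.1, -375.4, 106.6]
tool_rot: [-0.0, 0.824, 0.566, 0.0]
force: [-0.4, 0.4, 0.7]
grip_width: 17.9
gripper_force: 30.0
```

Call:
carry_out([
  {"slide":[0,-0.03,-0.5],"turn":[0,0,0],"claw":0.1},
  {"slide":[0,-0.03,-1.5],"turn":[0,0,0],"claw":0.1},
  {"slide":[0,-0.03,-2.5],"turn":[0,0,0],"claw":0.1},
  {"slide":[0,-0.03,-4],"turn":[0,0,0],"claw":0.1},
  {"slide":[0,-0.03,-6],"turn":[0,0,0],"claw":0.1},
])

```text
time_s: 14.82
ee_pos: [554.4, -375.1, 167.7]
tool_rot: [-0.0, 0.824, 0.566, -0.0]
force: [0.8, -0.4, -0.5]
grip_width: 17.9
gripper_force: 30.0
```

Call:
carry_out([
  {"slide":[0,0,-3],"turn":[0,0,0],"claw":0.1},
  {"slide":[0,0,-6],"turn":[0,0,0],"claw":0.1},
  {"slide":[0,0,-8],"turn":[0,0,0],"claw":0.1},
  {"slide":[0,0,-8],"turn":[0,0,0],"claw":0.1},
  {"slide":[0,0,-8],"turn":[0,0,0],"claw":0.1},
])

```text
time_s: 15.45
ee_pos: [554.2, -374.9, 246.0]
tool_rot: [-0.001, 0.824, 0.566, -0.0]
force: [0.4, -0.4, -1.4]
grip_width: 18.1
gripper_force: 30.0
```

```bash
python3 -c "
from h import *
go((499.1,-70.5,247),69)"
```

```text
t 15.45 p [ 554.2 -374.9  246. ] xang 68.99 F [ 0.4 -0.4 -1.4] grip 18.1 30.0
slide [ 26.439 -16.054  -0.062] len 30.93 turn [-0.09 -0.02 -0.01]
```

Call:
carry_out([
  {"slide":[5,-3.05,0],"turn":[0,0,0],"claw":0.1},
  {"slide":[10,-6.1,0],"turn":[0,0,0],"claw":0.1},
  {"slide":[15,-9.15,0],"turn":[0,0,0],"claw":0.1},
  {"slide":[20,-12.2,0],"turn":[0,0,0],"claw":0.1},
  {"slide":[23.5,-14.3,0],"turn":[0,0,0],"claw":0.1},
])

```text
time_s: 16.08
ee_pos: [503.8, -101.9, 245.5]
tool_rot: [-0.001, 0.824, 0.567, -0.001]
force: [0.9, -0.4, -0.3]
grip_width: 18.1
gripper_force: 30.0
```

Call:
carry_out([
  {"slide":[2,-1.2,0],"turn":[0,0,0],"claw":0.1},
  {"slide":[2.9,-1.75,0],"turn":[0,0,0],"claw":0.1},
  {"slide":[2.9,-1.75,0],"turn":[0,0,0],"claw":0.1},
  {"slide":[2.9,-1.75,0],"turn":[0,0,0],"claw":0.1},
  {"slide":[2.9,-1.75,0],"turn":[0,0,0],"claw":0.1},
])

```text
time_s: 16.7
ee_pos: [499.7, -72.2, 246.4]
tool_rot: [-0.0, 0.824, 0.566, -0.0]
force: [0.0, 1.0, -0.8]
grip_width: 18.0
gripper_force: 30.0
```

```bash
python3 - <<'E'
from h import *
go((499.1,-70.5,247),69)
K,im=snap('w6')
for n in('scene','side'): cv2.imwrite(f'pics/{n}2.png',eyes.get_image(n))
p=r.sense()['ee_pos']
for z in (-97,-46): print(z,'wrist',wproj(p+[0,0,z],K).round(1),'scene',proj('scene',p+[0,0,z]).round(1),'side',proj('side',p+[0,0,z]).round(1))
print(wproj([499.1,-70.5,92],K),proj('scene',[499.1,-70.5,92]),proj('side',[499.1,-70.5,92]))
a=cv2.resize(im[200:400,220:420],(400,400),interpolation=cv2.INTER_CUBIC)
b=cv2.resize(cv2.imread('pics/scene2.png')[170:290,290:370],(400,600),interpolation=cv2.INTER_CUBIC)
c=cv2.imread('pics/side2.png')[150:270,260:340]; c=cv2.resize(c,(400,600),interpolation=cv2.INTER_CUBIC)
cv2.imwrite('pics/m2.png',np.hstack([b,c]));cv2.imwrite('pics/m3.png',a)
E
```

```text
t 16.7 p [499.7 -72.2 246.4] xang 68.93 F [ 0.   1.  -0.8] grip 18.0 30.0
slide [ 0.14  -0.114 -0.062] len 0.19 turn [-0.02  0.01 -0.07]
-97 wrist [322.4 244.1] scene [342.3 209.6] side [301.5 215.1]
-46 wrist [322.4 267.5] scene [342.8 190.2] side [300.6 197.4]
[321.24245039 224.82127915] [341.61076169 230.98331127] [302.32802076 233.54094031]
```

View pics/m3.png

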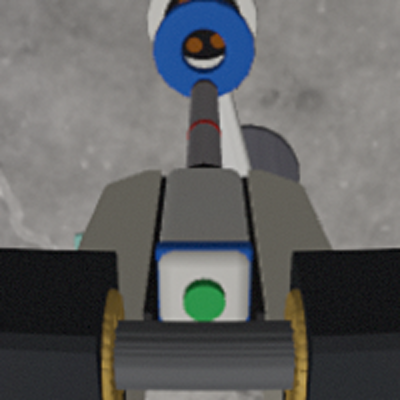

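```bash
python3 - <<'E'
from h import *
K,im=load('w6'); s,p,R=pose(); X=R.as_matrix()[:,0]; Y=R.as_matrix()[:,1]
x=np.array((499.1,-70.5)); x=ringedge(K,im,x); ringedge(K,im,x); print('axis from TCP',p.round(2))
b,g,rr=[im[...,i].astype(int) for i in range(3)]
m=(rr-g>50)&(rr-b>40); m[:250]=0; m[280:]=0; m[:,:300]=0; m[:,345:]=0; v,u=np.nonzero(m); print('red',u.min(),u.max(),[(k,v[u==k].mean().round(1)) for k in range(u.min(),u.max()+1,2)])
for z in(-46,-45,-44): print('mark front',wproj(p+[0,0,z]+5*X,K).round(1),'sides',wproj(p+[0,0,z]+5*Y,K).round(1),wproj(p+[0,0,z]-5*Y,K).round(1))
print('tip front',wproj(p+[0,0,-97]+5*X,K).round(1))
for q in range(232,252,2): print(q,im[q,322].tolist(),end=' ')
print()
G=im.astype(int)
for q in(248,256): print(q,[(k,(G[q,k,0]-G[q,k,2]),G[q,k].sum()) for k in range(312,334)])
K2,i2=None,None
for n in('scene','side'):
    I=cv2.imread(f'pics/{n}2.png'); w=proj(n,p+[0,0,-46]); u0,v0=w.round().astype(int)
    b,g,rr=[I[v0-9:v0+10,u0-12:u0+13,i].astype(int) for i in range(3)]; m=np.clip(2*rr-g-b-30,0,None).astype(float); jj,ii=np.indices(m.shape)
    print(n,'pred',w.round(1),'red',(u0-12+(ii*m).sum()/m.sum()).round(1),(v0-9+(jj*m).sum()/m.sum()).round(1),m.sum())
E
```

```text
ring 109 [ 4.9927e+02 -7.0680e+01  7.0000e-01  3.4000e-01] res 0.14
ring 109 [ 4.9929e+02 -7.0660e+01  6.7000e-01  3.5000e-01] res 0.16
axis from TCP [499.62 -71.89 246.51]
red 315 329 [(315, np.float64(263.5)), (317, np.float64(261.5)), (319, np.float64(nan)), (321, np.float64(260.5)), (323, np.float64(260.0)), (325, np.float64(260.5)), (327, np.float64(262.5)), (329, np.float64(264.5))]
mark front [322.4 259.8] sides [330.6 267.6] [314.2 267.5]
mark front [322.4 260.3] sides [330.7 268.1] [314.2 268.1]
mark front [322.4 260.8] sides [330.7 268.7] [314.1 268.7]
tip front [322.4 237.6]
232 [183, 188, 190] 234 [84, 64, 59] 236 [96, 45, 10] 238 [159, 83, 30] 240 [43, 40, 44] 242 [71, 71, 72] 244 [72, 69, 72] 246 [71, 70, 73] 248 [73, 71, 74] 250 [72, 70, 73] 
248 [(312, np.int64(24), np.int64(393)), (313, np.int64(31), np.int64(343)), (314, np.int64(40), np.int64(320)), (315, np.int64(26), np.int64(290)), (316, np.int64(-2), np.int64(231)), (317, np.int64(-3), np.int64(215)), (318, np.int64(-1), np.int64(210)), (319, np.int64(-2), np.int64(209)), (320, np.int64(-1), np.int64(210)), (32
[... 733 characters left out ...]
(-2), np.int64(213)), (320, np.int64(-2), np.int64(218)), (321, np.int64(-1), np.int64(211)), (322, np.int64(-2), np.int64(210)), (323, np.int64(-1), np.int64(212)), (324, np.int64(0), np.int64(216)), (325, np.int64(-1), np.int64(204)), (326, np.int64(-2), np.int64(201)), (327, np.int64(-1), np.int64(199)), (328, np.int64(-2), np.int64(223)), (329, np.int64(-1), np.int64(367)), (330, np.int64(-2), np.int64(565)), (331, np.int64(-4), np.int64(558)), (332, np.int64(-4), np.int64(550)), (333, np.int64(-4), np.int64(556))]
scene pred [342.8 190.2] red 342.8 191.0 576.0
side pred [300.6 197.4] red 299.9 197.8 84.0<stdin>:5: RuntimeWarning: Mean of empty slice.
  ret = ret.dtype.type(ret / rcount)
```

```bash
python3 -c "
from h import *
go((499.3,-70.3,200),69)"
```

```text
t 16.85 p [499.6 -71.9 246.5] xang 68.94 F [-0.3  0.6 -0.8] grip 17.9 30.0
slide [ 0.137 -0.086  4.651] len 4.65 turn [-0.01  0.   -0.06]
```

Call:
carry_out([
  {"slide":[0.14,-0.08,1.5],"turn":[0,0,0],"claw":0.1},
  {"slide":[0.14,-0.08,3],"turn":[0,0,0],"claw":0.1},
  {"slide":[0.14,-0.08,4.2],"turn":[0,0,0],"claw":0.1},
  {"slide":[0.14,-0.08,4.2],"turn":[0,0,0],"claw":0.1},
  {"slide":[0.14,-0.08,4.2],"turn":[0,0,0],"claw":0.1},
])

```text
time_s: 17.48
ee_pos: [499.5, -69.7, 204.8]
tool_rot: [0.0, 0.824, 0.566, 0.0]
force: [-0.0, -1.3, -0.7]
grip_width: 17.9
gripper_force: 30.0
```

```bash
python3 - <<'E'
from h import *
go((499.3,-70.3,137.8),69)
K,im=snap('w7'); s,p,R=pose(); X=R.as_matrix()[:,0]
print('tip front pred',wproj(p+[0,0,-97]+5*X,K).round(1),'ring c',wproj([499.25,-70.6,92],K).round(1))
print([(q,im[q,322].tolist()) for q in range(226,250,1)])
for q in(244,248): print(q,im[q,310:336].astype(int).sum(1).tolist(),(im[q,310:336,0].astype(int)-im[q,310:336,2]).tolist())
E
```

```text
t 17.48 p [499.5 -69.7 204.8] xang 69.0 F [-0.  -1.3 -0.7] grip 17.9 30.0
slide [-6.1e-02 -1.0e-03  6.7e+00] len 6.7 turn [0.02 0.   0.  ]
tip front pred [322.8 238.1] ring c [322.6 239.9]
[(226, [153, 80, 30]), (227, [132, 68, 30]), (228, [68, 37, 28]), (229, [27, 24, 28]), (230, [25, 25, 27]), (231, [23, 23, 22]), (232, [32, 31, 37]), (233, [23, 31, 49]), (234, [18, 28, 55]), (235, [23, 33, 56]), (236, [29, 30, 36]), (237, [26, 24, 27]), (238, [26, 25, 22]), (239, [17, 16, 17]), (240, [42, 43, 43]), (241, [65, 61, 66]), (242, [72, 71, 72]), (243, [71, 70, 73]), (244, [68, 68, 71]), (245, [70, 69, 71]), (246, [70, 67, 72]), (247, [71, 68, 72]), (248, [71, 69, 73]), (249, [69, 67, 71])]
244 [198, 110, 211, 511, 569, 475, 278, 212, 197, 204, 209, 215, 207, 210, 212, 204, 200, 214, 348, 561, 560, 547, 451, 297, 161, 203] [102, 71, 24, -8, -8, -6, -4, -1, -2, 0, -2, -3, -3, -1, 0, -1, -1, -3, -6, -7, -8, -7, 1, 23, 66, 104]
248 [262, 266, 228, 152, 148, 214, 232, 215, 203, 211, 207, 210, 213, 210, 207, 209, 213, 198, 210, 218, 144, 125, 157, 214, 256, 273] [121, 118, 114, 88, 50, 12, -4, -2, -1, -2, 0, -2, -2, -2, -2, -1, -2, -1, 4, 27, 50, 66, 86, 109, 122, 121]
```

Call:
carry_out([
  {"slide":[-0.02,0,0.7],"turn":[0,0,0],"claw":0.1},
  {"slide":[-0.03,0,1.4],"turn":[0,0,0],"claw":0.1},
  {"slide":[-0.03,0,2.1],"turn":[0,0,0],"claw":0.1},
  {"slide":[-0.03,0,2.5],"turn":[0,0,0],"claw":0.1},
  {"slide":[-0.03,0,2.5],"turn":[0,0,0],"claw":0.1},
])

```text
time_s: 18.15
ee_pos: [498.9, -69.9, 179.2]
tool_rot: [-0.0, 0.824, 0.566, -0.0]
force: [0.5, 0.5, 0.5]
grip_width: 17.9
gripper_force: 30.0
```

```bash
python3 -c "
from h import *
go((499.3,-70.3,137.8),69)"
```

```text
t 18.15 p [498.9 -69.9 179.2] xang 69.0 F [0.5 0.5 0.5] grip 17.9 30.0
slide [-0.025  0.051  4.138] len 4.14 turn [-0.05  0.   -0.  ]
```

Call:
carry_out([
  {"slide":[-0.02,0.03,1],"turn":[0,0,0],"claw":0.1},
  {"slide":[-0.02,0.03,2],"turn":[0,0,0],"claw":0.1},
  {"slide":[-0.02,0.03,3],"turn":[0,0,0],"claw":0.1},
  {"slide":[-0.02,0.03,3.6],"turn":[0,0,0],"claw":0.1},
  {"slide":[-0.02,0.03,3.8],"turn":[0,0,0],"claw":0.1},
])

```text
time_s: 18.77
ee_pos: [499.2, -70.2, 141.1]
tool_rot: [-0.0, 0.824, 0.566, -0.0]
force: [-0.4, 1.3, -0.3]
grip_width: 17.8
gripper_force: 30.0
```

Call:
carry_out([
  {"slide":[0,0,0.1],"turn":[0,0,0],"claw":0.1},
  {"slide":[0,0,0.2],"turn":[0,0,0],"claw":0.1},
  {"slide":[0,0,0.2],"turn":[0,0,0],"claw":0.1},
  {"slide":[0,0,0.2],"turn":[0,0,0],"claw":0.1},
  {"slide":[0,0,0.2],"turn":[0,0,0],"claw":0.1},
])

```text
time_s: 19.4
ee_pos: [499.5, -70.3, 139.8]
tool_rot: [0.0, 0.824, 0.566, 0.0]
force: [0.5, 0.0, -0.9]
grip_width: 17.8
gripper_force: 30.0
```

```bash
python3 - <<'E'
from h import *
go((499.3,-70.3,137.8),69)
K,im=snap('w8'); s,p,R=pose(); X=R.as_matrix()[:,0];Y=R.as_matrix()[:,1]
print('mark front pred',wproj(p+[0,0,-46]+5*X,K).round(1),'rod sides',wproj(p+[0,0,-46]-5*Y,K).round(1),wproj(p+[0,0,-46]+5*Y,K).round(1))
c=np.array([499.2,-70.6]); 
for a in(X,Y): print('hole',[wproj([*(c+sg*10*a[:2]),92],K).round(1) for sg in(1,-1)])
b,g,rr=[im[...,i].astype(int) for i in range(3)]
m=(rr-g>30)&(rr-b>30); m[:,:305]=0;m[:,340:]=0; v,u=np.nonzero(m); print('red',[(k,v[u==k].tolist()) for k in sorted(set(u)) if 312<k<333])
print([(q,im[q,322].tolist()) for q in range(240,285,1)])
ringedge(K,im,c)
for q in (266,268,270): print(q,(b-rr)[q,306:340].tolist(),(b+g+rr)[q,306:340].tolist())
for n in('scene','side'):
    I=eyes.get_image(n); cv2.imwrite(f'pics/{n}3.png',I); u0,v0=proj(n,[499.2,-70.6,92]).round().astype(int); print(n,proj(n,[499.2,-70.6,92]).round(1)); 
    B=I.astype(int); print([(q,B[q,u0].tolist()) for q in range(v0-12,v0+10)]); print([(q,B[v0-4,q].tolist()) for q in range(u0-10,u0+11)])
E
```

```text
t 19.4 p [499.5 -70.3 139.8] xang 68.99 F [ 0.5  0.  -0.9] grip 17.8 30.0
slide [-0.007 -0.014  0.197] len 0.2 turn [ 0.01 -0.   -0.01]
mark front pred [322.7 260.2] rod sides [314.4 267.9] [330.8 268. ]
hole [array([322.5, 252. ]), array([322.4, 282.7])]
hole [array([338.7, 267.6]), array([306.2, 267.6])]
red [(np.int64(313), [223, 224, 225, 226, 227, 228, 229, 256, 257, 258]), (np.int64(314), [224, 225, 226, 227, 228, 229, 257]), (np.int64(315), [225, 226, 227, 228, 263, 264]), (np.int64(316), [262, 263, 264]), (np.int64(317), [261, 262]), (np.int64(318), [261]), (np.int64(319), [260, 261]), (np.int64(320), [260, 261]), (np.int64(321), [260, 261]), (np.int64(322), [222, 223, 224, 225, 260, 261]), (np.int64(323), [221, 222, 223, 224, 225, 226, 227, 260, 261]), (np.int64(324), [220, 221, 222, 223, 224, 225, 226, 227, 228, 260, 261]), (np.int64(325), [220, 221, 222, 223, 224, 225, 226, 227, 228, 260, 261, 262]), (np.int64(326), [219, 220, 221, 222, 223, 224, 225, 226, 227, 228, 261, 262]), (np.int64(327), [219, 220, 221, 222, 223, 224, 225, 226, 227, 228, 261, 262, 263]), (np.int64(32
[... 3596 characters left out ...]
, (234, [70, 67, 93]), (235, [92, 76, 83]), (236, [124, 79, 68]), (237, [146, 75, 45]), (238, [154, 77, 41]), (239, [154, 97, 76]), (240, [162, 138, 129]), (241, [173, 169, 166]), (242, [178, 179, 177]), (243, [174, 176, 174])]
[(292, [128, 129, 130]), (293, [132, 126, 125]), (294, [138, 117, 111]), (295, [146, 103, 89]), (296, [150, 90, 66]), (297, [152, 80, 48]), (298, [150, 75, 39]), (299, [139, 77, 51]), (300, [119, 83, 73]), (301, [97, 85, 84]), (302, [86, 82, 83]), (303, [95, 76, 73]), (304, [123, 74, 58]), (305, [145, 72, 40]), (306, [153, 73, 35]), (307, [152, 75, 36]), (308, [149, 78, 46]), (309, [145, 89, 69]), (310, [145, 113, 102]), (311, [146, 134, 129]), (312, [144, 142, 139])]
```

Call:
carry_out([
  {"slide":[0,0,0.1],"turn":[0,0,0],"claw":0.1},
  {"slide":[0,0,0.2],"turn":[0,0,0],"claw":0.1},
  {"slide":[0,0,0.2],"turn":[0,0,0],"claw":0.1},
  {"slide":[0,0,0.2],"turn":[0,0,0],"claw":0.1},
  {"slide":[0,0,0.2],"turn":[0,0,0],"claw":0.1},
])

```text
time_s: 20.18
ee_pos: [499.4, -70.3, 137.7]
tool_rot: [0.0, 0.824, 0.566, 0.0]
force: [0.1, -0.1, -1.0]
grip_width: 18.1
gripper_force: 30.0
```

```bash
python3 - <<'E'
from h import *
go((499.3,-70.3,137.8),69)
for n in('scene','side'):
    I=eyes.get_image(n).astype(int); K,R,t=cam(n); C=-R.T@t; d=C[:2]-[499.3,-70.3]; d/=np.hypot(*d)
    f=lambda z,k:proj(n,[499.3+k*d[0],-70.3+k*d[1],z]).round(1)
    print(n,'mark pred z92',f(92,5),'z95',f(95,5),'bore front',f(92,10),'ring front',f(92,23),'bottom',f(80,23))
    u0,v0=f(92,5).round().astype(int)
    print([(q,I[q,u0].tolist()) for q in range(v0-6,v0+11)])
    for q in (v0-3,): 
        D=I[q,u0-14:u0+15]; print(q,u0-14,(D[:,0]-D[:,2]).tolist(),D.sum(1).tolist())
E
```

```text
t 20.18 p [499.4 -70.3 137.7] xang 69.0 F [ 0.1 -0.1 -1. ] grip 18.1 30.0
slide [-0.008 -0.012 -0.011] len 0.02 turn [ 0.01  0.   -0.  ]
scene mark pred z92 [341.5 231.9] z95 [341.5 230.8] bore front [341.5 232.8] ring front [341.4 235.1] bottom [341.3 239.5]
[(226, [122, 117, 114]), (227, [120, 117, 116]), (228, [122, 121, 119]), (229, [118, 120, 119]), (230, [122, 121, 119]), (231, [127, 126, 121]), (232, [47, 55, 151]), (233, [131, 114, 108]), (234, [192, 100, 53]), (235, [191, 99, 53]), (236, [132, 78, 54]), (237, [130, 76, 53]), (238, [127, 74, 50]), (239, [123, 75, 54]), (240, [125, 123, 120]), (241, [124, 120, 117]), (242, [124, 117, 116])]
229 328 [3, 5, 4, 2, 0, 19, 56, 111, 138, 141, 146, 70, 12, 5, -1, 79, 136, 139, 132, 112, 53, 4, 2, 8, 9, 7, 6, 5, 4] [488, 493, 495, 499, 506, 464, 428, 360, 331, 332, 337, 312, 289, 322, 357, 359, 338, 332, 339, 398, 560, 673, 659, 547, 502, 489, 486, 373, 450]
side mark pred z92 [302.5 234.8] z95 [302.4 233.9] bore front [302.6 236.2] ring front [302.8 239.8] bottom [303.  243.6]
[(229, [86, 81, 82]), (230, [85, 81, 82]), (231, [85, 82, 83]), (232, [82, 79, 84]), (233, [74, 71, 89]), (234, [66, 63, 91]), (235, [84, 67, 85]), (236, [121, 75, 69]), (237, [147, 75, 45]), (238, [153, 75, 39]), (239, [154, 97, 76]), (240, [161, 137, 128]), (241, [174, 170, 166]), (242, [178, 179, 177]), (243, [174, 176, 174]), (244, [170, 171, 169]), (245, [164, 165, 163])]
232 288 [-2, -2, -3, -2, 8, 37, 78, 109, 121, 119, 101, 63, 24, 2, -2, 8, 39, 79, 105, 118, 123, 115, 90, 49, 18, 3, 0, 0, 3] [374, 384, 382, 383, 378, 354, 313, 278, 259, 250, 235, 230, 245, 256, 245, 230, 225, 226, 238, 254, 258, 270, 314, 393, 463, 479, 419, 316, 236]
```

```bash
python3 -c "
from workcell import r
print(r.hand_in())"
```

```text
the job is handed in; nothing more can be done
None
```

I handed the job in at about 20 s: by my camera measurements the lamp window is centred under the ring to about 0.6 mm, and the probe is held still and upright in the hole, centred to within about 1 mm with its red mark level with the ring's top; no verdict came back.

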